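# Start the warming tray on the pantry bar

### The arm

A 7-joint arm with a two-finger parallel gripper is mounted at the origin on the work surface. World frame = base frame: x ahead of the robot, y to its left, z up, the work surface at z = 0. Lengths are in m, angles in degrees, forces in N, time in s.
With the tool pointing down it reaches from about 0.425 to 0.8 m from the base axis. Payload 8.3 kg.
Tool frame: the origin (TCP) lies at the very end of the fingers, on their centre line; the grasp point (between the pads) lies grasp_offset behind it (grasp_offset is the distance from the TCP to the grasp point, in m); z points along the fingers, y is the line along which they close (so a half turn about z gives the same grasp; the last joint's range is limited). The gripper opens to 85 mm and grips with 20 to 120 N. Pads are 22 mm wide; open, the fingers measure 114 mm over their backs; the gripper's body (76 mm by 85 mm) begins 54 mm behind the grasp point. The pads swing forward as they close: fully open they stand 13 mm farther back than shut.
Start: joints at [-76.771, 21.967, 0.94, 78.501, -0.361, 79.538, -2.664], TCP at [0.181, 0.598, 0.231] pointing down, gripper open.
Joint ranges: [-169.22, 169.22], [-14.56, 117.87], [-87.37, 89.26], [10.42, 133.3], [-82.24, 262.24], [0.94, 117.77], [-172.7, 172.7]. Speed limits (degrees/s): [136.94, 136.94, 172.46, 172.46, 180, 180, 180].

### API

Orientations are given as [roll, pitch, yaw] about the fixed x, y, z axes, in that order (R = Rz(yaw) Ry(pitch) Rx(roll)).
In Python, from cell import sense, get_image, camera_info, hand_in, grasp_offset gives the robot as it stands.
- The arm moves only by the tool drive_tool, never from a script. Its argument "steps" is one flat list of numbers, 7 for each row, row after row: the opening, from 0 (shut) to 1 (fully open), then the shift along the tool's x, y, z in m, then the turn, a rotation vector about the tool's x, y, z in rad. In form: [fingers, tx, ty, tz, wx, wy, wz, fingers, tx, ty, tz, wx, wy, wz, ...]. A call has 1 to 20 rows; each row is the pose to reach, as a shift and turn from the pose commanded when the call began, along the tool's axes at that moment; what a row does not reach only later rows make up. A row lasts 1/10 s, in which the tool goes at most 50 mm and 8.59 degrees, less where a joint would pass 70% of its speed; a pose out of reach is approached as far as the arm can. A call with a gripper value outside its range is refused whole. The fingers move at their own pace and stop on an object; "force" is the grip in N (left out, the last holds). Time passes only in rows, so rows that repeat a pose let the fingers close. It gives the time, the measured TCP pose, the force, the opening and the grip force at its end, in the units of the state.
- sense(): the state, without advancing time (a new reading comes with each control period).
- get_image(name): name is "scene" or "top" or "wrist"; returns the picture (420x560x3 uint8, red, green, blue); there is no depth.
- camera_info(name): a dict with "fovy" (degrees; the focal length in pixels is half the picture's height over the tangent of half this angle, whatever the lens; pixels are square), "cx", "cy" (the principal point, pixels), "k1" (the pictures are not rectified: a ray, as slopes to the right and down, at radius r is drawn at 1 + k1 r^2 times it, then the intrinsics apply), "view" (4x4, takes a point from world to camera coordinates). Camera axes: x right, y up, looking along -z (the intrinsics and any distortion apply to the point x, -y, -z); pixel columns grow to the right and rows downward; lengths in m; the calibration is good to about 2 mm. A picture is of the moment at which its call begins: read the wrist's pose just before it. camera_info takes no time and is no camera call; for the wrist camera it gives the pose at the moment of the call.
- hand_in(): hands the job in; it is judged then, once.
The state is a dict: "time_s": time; "qpos": joint angles; "joint_velocities": joint speeds; "joint_torque": joint torques, N m; "tcp_pos": TCP position; "tool_rot": TCP orientation; "wrist_force": force on the tool from outside, world axes, zero at the start; "moment": the same for the moment, N m; "gripper_width": finger opening in m; "grasp_force": force on a finger pad.
Only numpy, scipy, OpenCV 4.12 (cv2) and the standard library are available. Lean on these libraries where they do the work, as an engineer would, in place of code of your own. Each camera call takes 0.05 s, during which the arm holds its last target. There are 200 camera calls.

### The job

Get the warming tray on the bar counter going, using only the closed fingertips: first press the raised half of the wide rocker switch right down so that it stays on, then push the long narrow key fully in (it stays in), and last press the round button fully in, keep it in for about two seconds and let go. Do not press the small square key, keep to that order, and do not move, tip or lift the dishes, glass and urn standing around. Finish with the fingers clear of everything.

Things in the scene. Friction and masses are not known exactly. Their poses are not given: they have to be found in the camera images.
- warmer: Warming tray, fixed, metal box 300 (x) x 340 (y) x 60 mm high; origin under its centre, z up, x from the control deck (robot side) to the dark hot plate (63 mm high, local x -24 to +140). Yaw up to 0.35 rad. On the deck, 60 mm high, four black inserts 96 x 64 x 4 mm at local x -88, y -114, -38, 38, 114 mm carry one white control each, in varying order, turned like the tray.
- rocker_pivot (a point): Middle of the wide white rocker, 42 wide (y) x 62 mm long (x), a shallow V of two flat halves. The point is the bottom of the V on the top face, on the hinge axis (along the tray's y), 74 mm above the counter; it does not move. While off, the half towards the robot (local -x) tilts up by about 0.3 rad and the far half is level.
- rocker_press (a point): Where to press the rocker: on top of its near (raised) half, 21 mm from the pivot towards local -x; about 7 mm above the pivot while off, level with it when on. It moves with the rocker. 1 to 5 N swing it, less the farther from the pivot one pushes.
- rocker (a joint): Rocker angle in rad: near 0 (to 0.05) = off, near half up; 0.32 = end stop, on, near half level. It stays where it is left by friction.
- bar_top (a point): Centre of the top of the long narrow key, 70 (x) x 18 (y) mm, flat, standing 16 mm above the deck (76 mm above the counter) until pressed. Moves with the key. Slides straight down against about 3 N of friction.
- bar (a joint): Travel of the long key in m: 0 out, 0.008 fully in (its top then still 4 mm above the insert). It stays in by itself.
- square_top (a point): Centre of the top of the small square key, 26 x 26 mm, flat, 16 mm above the deck; to be left alone. Same mechanism as the long key.
- square (a joint): Travel of the square key in m: 0 out, 0.008 fully in; it would stay in.
- start_top (a point): Centre of the top of the round button, 30 mm across, flat, 16 mm above the deck (76 mm above the counter) at rest. Moves with the button.
- start (a joint): Travel of the round button in m: 0 out, 0.006 fully in. Spring-loaded: 1 N to start, 4 N fully in; springs back when let go.
- bowl: White serving bowl, 130 mm across, 55 mm high, loose on the hot plate; origin under its centre, z up. Leave alone.
- tumbler: Glass tumbler, 72 mm across, 90 mm high, loose on the counter between robot and tray; origin under its centre, z up. Leave alone.
- urn: Silver urn with two handles, 136 mm across the rim, 190 mm over the handles, 187 mm high, on the counter to the right (-y) of the tray; origin under its centre, z up. Leave alone.
- cakestand: White footed cake stand, 190 mm across, 92 mm high, on the counter to the left (+y) of the tray; origin under its centre, z up. Leave alone.

How it is judged (in metres and radians):
On the way, in this order (a step that is already met when the one before it is completed fails the run):
1. the rocker is pressed over to on (value of joint rocker above 0.26 rad), for 0.1 s.
2. the long key is pushed fully in (value of joint bar above 0.0065 m), for 0.1 s.
3. the round button is pressed in and kept in for at least a second (value of joint start above 0.0045 m), for 1 s.
At the end, for the whole second after the job is handed in: Rocker on (over 0.26 rad), long key in (over 6.5 mm), square key still out (under 2 mm), round button sprung back (under 1.5 mm); bowl, tumbler, urn and cake stand at rest within 15 mm and upright within 0.2 rad of where they stood (value of joint rocker above 0.26 rad and value of joint bar above 0.0065 m and value of joint square below 0.002 m and value of joint start below 0.0015 m and distance of each of bowl, tumbler, urn, cakestand from where it was at the start of the episode below 0.015 m and angle between each of bowl, tumbler, urn, cakestand's own z axis and vertical below 0.2 rad and linear speed of each of bowl, tumbler, urn, cakestand below 0.02 m/s); the robot touches nothing.
It fails at once if the long key is pushed in (over 3 mm) before the rocker is on (value of joint bar above 0.003 m and value of joint rocker below 0.25 rad).
It fails at once if the round button is pressed (over 3 mm) before the long key is in and the rocker on (value of joint start above 0.003 m and (value of joint bar below 0.006 m or value of joint rocker below 0.25 rad)).
It fails at once if the square key is pressed (over 3 mm) (value of joint square above 0.003 m).
It fails at once if a bystander is shifted, lifted or carried (over 15 mm) or tipped (over 0.2 rad) (not (distance of each of bowl, tumbler, urn, cakestand from where it was at the start of the episode below 0.015 m and angle between each of bowl, tumbler, urn, cakestand's own z axis and vertical below 0.2 rad)).
It also fails if it takes over 45 s, if anything falls off the work surface, if the arm or the gripper's body presses on something with over 40 N, if the wrist force passes 120 N, or if a joint passes its speed limit or range.

## Working session

There is one attempt and no reset: what is moved stays moved. The work goes in short steps, Python scripts to look and compute and a tool call to move; the robot and the scene stay as the last step left them, time stands still between calls to the robot, and variables do not carry over. Pictures are saved under pics/ and viewed, at most 10 in all, crops included, and the job is handed in when it is done.

Besides the shell and the picture viewer there is one more tool, called after "Request:" in YAML: its name, and indented under it one key for each argument. drive_tool: Moves the arm, as the interface text tells. Its arguments: {"type":"object","properties":{"steps":{"type":"array","items":{"type":"number"}},"force":{"type":"number"}},"required":["steps"]}

```bash
mkdir -p pics; python3 - <<'E'
from cell import *
import cv2
for n in ("scene","top"):
    cv2.imwrite(f"pics/{n}0.png",get_image(n)[:,:,::-1])
    i=camera_info(n); print(n,i["fovy"],i["cx"],i["cy"],i["k1"]); print(i["view"])
s=sense(); print(s["time_s"],s["tcp_pos"],s["tool_rot"],s["wrist_force"],grasp_offset)
E
```

```text
scene 57.91199433419785 274.95858376831586 204.2541838997235 -0.034862785719564325
[[-0.61257394  0.79032823  0.0115955   0.37104815]
 [-0.6690048  -0.52623861  0.52488618  0.35184701]
 [ 0.42093436  0.31377415  0.85109344 -1.27383011]
 [ 0.          0.          0.          1.        ]]
top 48.071366530148346 274.61701525642985 212.27369296488754 -0.005689933081181112
[[-0.01438627 -0.99983191 -0.01136564  0.01200938]
 [ 0.99270029 -0.01564308  0.1195886  -0.62759541]
 [-0.1197463  -0.00956224  0.99275847 -1.26200977]
 [ 0.          0.          0.          1.        ]]
0.1 [0.18082408 0.59780032 0.23035778] [-1.79898106e+02  2.47741463e-03  1.63170110e+02] [-0.59606008 -0.1314884   0.11321132] 0.0187
```

View pics/top0.png

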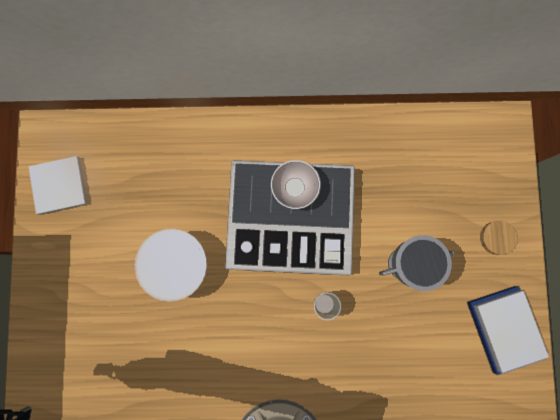

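View pics/scene0.png

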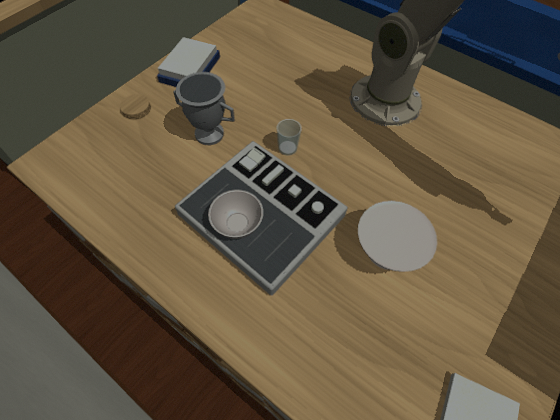

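The top view shows the tray with corners near (232,160), (354,166), (352,273) and (227,269). From left (+y) to right, the controls are the round button (246,247), the square key (275,248), the long key (304,249) and the rocker (332,250). The tumbler is at (327,306), just on the robot side of the rocker. The scene view shows the same order. I'll enlarge the deck.

```bash
cat > h.py <<'E'
from cell import *
import numpy as np, cv2
def cam(n):
    i=camera_info(n); f=210/np.tan(np.radians(i["fovy"]/2))
    return np.array([[f,0,i["cx"]],[0,f,i["cy"]],[0,0,1.]]), np.array([i["k1"],0,0,0,0.]), np.array(i["view"])
def unproj(n,px,z,c=None):
    K,D,V=c or cam(n)
    p=cv2.undistortPointsIter(np.array(px,float).reshape(-1,1,2),K,D,None,None,(3,50,1e-10)).reshape(-1,2)
    d=np.c_[p[:,0],-p[:,1],-np.ones(len(p))]@V[:3,:3]
    o=-V[:3,:3].T@V[:3,3]
    return o+d*((np.asarray(z)-o[2])/d[:,2])[:,None]
def proj(n,P,c=None):
    K,D,V=c or cam(n)
    q=np.asarray(P)@V[:3,:3].T+V[:3,3]; q=q*[1,-1,-1]
    return cv2.projectPoints(q,np.zeros(3),np.zeros(3),K,D)[0].reshape(-1,2)
E
python3 - <<'E'
import cv2
a=cv2.imread("pics/top0.png")[150:285,215:365]
cv2.imwrite("pics/top0c.png",cv2.resize(a,None,fx=4.4,fy=4.4,interpolation=cv2.INTER_CUBIC))
E
```

```text
(no output)
```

View pics/top0c.png

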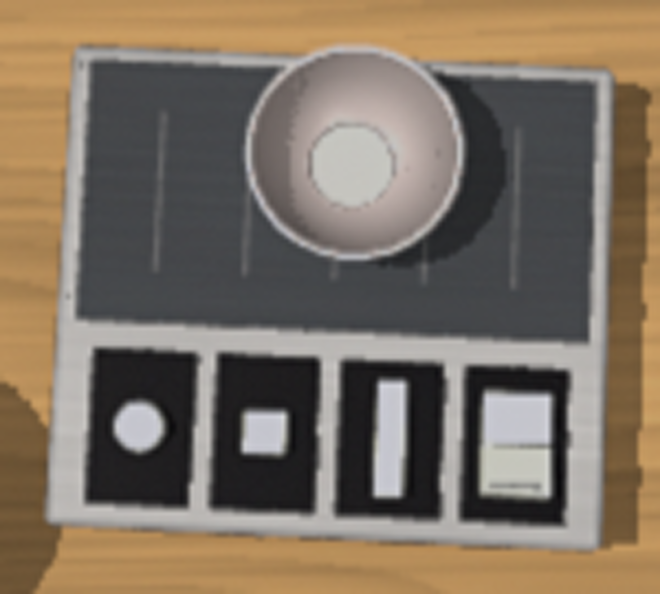

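The enlarged crop gives round (139,427), square (264,432), long key (390,438) and the rocker V line through (517,446), with the raised half below it. The plate corners are (78,48) and (611,72). I'll fit the tray pose to these.

```bash
cat > fit.py <<'E'
from h import *
from scipy.optimize import least_squares
px=np.array([[139,427],[264,432],[390,438],[517,446],[78,48],[611,72],[95,349],[86,501],[568,369],[563,523]],float)
px=215*np.array([1,0])+150*np.array([0,1])+(px+.5)/4.4-.5
L=np.array([[-88,114,76],[-88,38,76],[-88,-38,76],[-88,-114,74],[150,170,60],[150,-170,60],[-40,146,64],[-136,146,64],[-40,-146,64],[-136,-146,64]])/1000
c=cam("top")
def W(p,L):
    r=np.array([[np.cos(p[2]),-np.sin(p[2]),0],[np.sin(p[2]),np.cos(p[2]),0],[0,0,1]])
    return L@r.T+[p[0],p[1],0]
if __name__=="__main__":
    s=least_squares(lambda p:(proj("top",W(p,L),c)-px).ravel(),[.6,0,0],loss="soft_l1")
    print(s.x,np.degrees(s.x[2])); print((proj("top",W(s.x,L),c)-px).round(2).tolist())
    K=np.array([[-109,-114,81],[-88,-114,74],[-88,-38,76],[-88,38,76],[-88,114,76]])/1000
    print(W(s.x,K).round(4)); print(unproj("top",px[:4],L[:4,2],c).round(4))
    print("tumbler",unproj("top",[[327,306],[322,304]],[0.045,0.09],c),"bowl",unproj("top",[[295.5,184.5]],.118,c))
    print("urn",unproj("top",[[423,263]],.187,c),"cake",unproj("top",[[171,265]],.092,c))
E
python3 fit.py
```

```text
[ 0.61299196 -0.04020527 -0.0616996 ] -3.535126933376752
[[-0.0, 0.03], [0.16, 0.23], [0.15, 0.21], [-0.11, -0.23], [-1.31, -1.01], [1.25, -1.04], [-0.56, -0.41], [-0.57, 0.84], [0.4, 0.07], [0.46, 1.04]]
[[ 0.4972 -0.1473  0.081 ]
 [ 0.5181 -0.1486  0.074 ]
 [ 0.5228 -0.0727  0.076 ]
 [ 0.5275  0.0031  0.076 ]
 [ 0.5322  0.079   0.076 ]]
[[ 0.5323  0.079   0.076 ]
 [ 0.5281  0.0036  0.076 ]
 [ 0.5234 -0.0723  0.076 ]
 [ 0.5175 -0.1488  0.074 ]]
tumbler [[ 0.37184248 -0.1341491   0.045     ]
 [ 0.38062236 -0.11701745  0.09      ]] bowl [[ 0.69005438 -0.05368523  0.118     ]]
urn [[ 0.48133904 -0.3536063   0.187     ]] cake [[0.48649675 0.27511128 0.092     ]]
```

The fit is good: residuals are about 1 px or less, the control pitch is 76 mm and everything is within reach. Next I'll work out the approach moves in tool axes.

```bash
cat > go.py <<'E'
from h import *; import sys
from scipy.spatial.transform import Rotation as R
s=sense(); r=R.from_euler("xyz",s["tool_rot"],degrees=True)
print(s["time_s"],s["tcp_pos"].round(4),s["tool_rot"].round(2),s["wrist_force"].round(2),s["gripper_width"],s["qpos"].round(1))
g=R.from_euler("xyz",[180,0,176.5],degrees=True)
print("turn",(r.inv()*g).as_rotvec().round(4))
for a in sys.argv[1:]:
    t=np.array(list(map(float,a.split(",")))); print(a,r.inv().apply(t-s["tcp_pos"]).round(4))
E
python3 go.py .45,.30,.22 .496,-.147,.15
```

```text
0.1 [0.1808 0.5978 0.2304] [-179.9     0.    163.17] [-0.6  -0.13  0.11] 0.08510283401664946 [-76.8  22.    0.9  78.6  -0.4  79.5  -2.7]
turn [-1.800e-03 -2.000e-04 -2.327e-01]
.45,.30,.22 [-0.3439 -0.2071  0.0107]
.496,-.147,.15 [-0.5173 -0.6215  0.0815]
```

Request:
drive_tool:
  steps: [0,-0.086,-0.052,0.003,0,0,-0.06,0,-0.172,-0.104,0.005,0,0,-0.12,0,-0.258,-0.155,0.008,0,0,-0.18,0,-0.344,-0.207,0.01,0,0,-0.233,0,-0.344,-0.207,0.01,0,0,-0.233,0,-0.344,-0.207,0.01,0,0,-0.233,0,-0.344,-0.207,0.01,0,0,-0.233,0,-0.344,-0.207,0.01,0,0,-0.233,0,-0.344,-0.207,0.01,0,0,-0.233,0,-0.344,-0.207,0.01,0,0,-0.233,0,-0.344,-0.207,0.01,0,0,-0.233,0,-0.344,-0.207,0.01,0,0,-0.233]
  force: 40

```text
time_s: 1.3
tcp_pos: [0.449, 0.3021, 0.2211]
tool_rot: [180.0, -0.0, 176.7]
wrist_force: [0.1, -0.2, -0.0]
gripper_width: 0.0001
grasp_force: 0.0
```

```bash
python3 go.py .496,-.147,.15
```

```text
1.3 [0.449  0.3021 0.2211] [ 1.7999e+02 -4.0000e-02  1.7670e+02] [ 0.09 -0.19 -0.  ] 0.00014276352250525043 [-47.5  11.8  11.9  93.2  -2.6  75.2  51.6]
turn [ 0.0002 -0.0007  0.0035]
.496,-.147,.15 [-0.0728 -0.4457  0.071 ]
```

Request:
drive_tool:
  steps: [0,-0.073,-0.446,0.0,0,0,0,0,-0.073,-0.446,0.0,0,0,0,0,-0.073,-0.446,0.0,0,0,0,0,-0.073,-0.446,0.0,0,0,0,0,-0.073,-0.446,0.0,0,0,0,0,-0.073,-0.446,0.0,0,0,0,0,-0.073,-0.446,0.0,0,0,0,0,-0.073,-0.446,0.0,0,0,0,0,-0.073,-0.446,0.0,0,0,0,0,-0.073,-0.446,0.0,0,0,0,0,-0.073,-0.446,0.035,0,0,0,0,-0.073,-0.446,0.071,0,0,0,0,-0.073,-0.446,0.071,0,0,0,0,-0.073,-0.446,0.071,0,0,0]

```text
time_s: 2.7
tcp_pos: [0.4962, -0.148, 0.1507]
tool_rot: [180.0, -0.1, 176.6]
wrist_force: [-0.7, -0.7, 0.1]
gripper_width: -0.0001
grasp_force: 0.0
```

```bash
python3 go.py .496,-.1475,.105 .496,-.1475,.073; python3 - <<'E'
from h import *
for n,c in (("wrist",0),("scene",1)):
    a=get_image(n)[:,:,::-1]
    if c: a=cv2.resize(a[110:260,210:370],None,fx=4,fy=4,interpolation=cv2.INTER_CUBIC)
    cv2.imwrite(f"pics/{n}1.png",a)
print(proj("wrist",[[.4972,-.1473,.081],[.5181,-.1486,.074],[.5228,-.0727,.076]]))
E
```

```text
2.7 [ 0.4962 -0.148   0.1507] [ 1.8000e+02 -7.0000e-02  1.7663e+02] [-0.69 -0.7   0.15] -9.428658021329443e-05 [-15.7  13.2  33.4 103.1  -7.9  66.1 106.8]
turn [ 0.     -0.0012  0.0022]
.496,-.1475,.105 [0.0001 0.0005 0.0457]
.496,-.1475,.073 [0.0001 0.0005 0.0777]
[[281.84805901 219.64169147]
 [281.69611824 240.76147289]
 [375.48510271 241.80737088]]
```

View pics/wrist1.png

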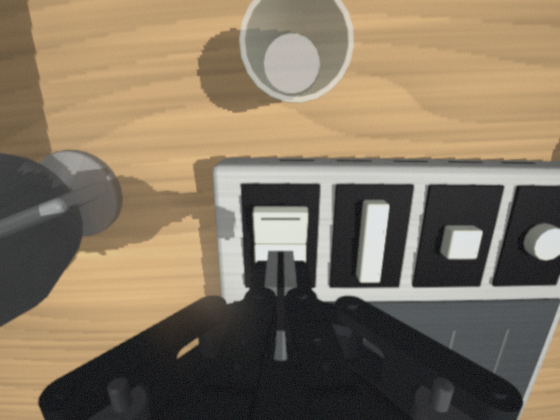

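The wrist view shows the rocker at (281,232) with its V line at row 243, and the long key centred at (373,242). The predictions were (282,241) and (375,242), so they agree within about 2 mm. The gripper body clears the tumbler and urn, so I'll press the rocker.

Request:
drive_tool:
  steps: [0,0,0,0.03,0,0,0,0,0,0,0.055,0,0,0,0,0,0,0.06,0,0,0,0,0,0,0.065,0,0,0,0,0,0,0.069,0,0,0,0,0,0,0.072,0,0,0,0,0,0,0.075,0,0,0,0,0,0,0.077,0,0,0,0,0,0,0.077,0,0,0,0,0,0,0.077,0,0,0]

```text
time_s: 3.8
tcp_pos: [0.4966, -0.1493, 0.0741]
tool_rot: [180.0, 0.1, 176.5]
wrist_force: [-1.2, 0.5, 6.3]
gripper_width: -0.0001
grasp_force: 3.1
```

Request:
drive_tool:
  steps: [0,0,0,0.001,0,0,0,0,0,0,0.002,0,0,0,0,0,0,0.003,0,0,0,0,0,0,0.003,0,0,0]

```text
time_s: 4.2
tcp_pos: [0.4967, -0.1494, 0.0735]
tool_rot: [179.9, 0.1, 176.5]
wrist_force: [-13.4, 5.1, 34.8]
gripper_width: 0.0001
grasp_force: 17.5
```

The force rose to 35 N with almost no further motion, so the rocker is at its end stop. I'll lift clear.

Request:
drive_tool:
  steps: [0,0,0,-0.02,0,0,0,0,0,0,-0.045,0,0,0,0,0,0,-0.045,0,0,0,0,0,0,-0.045,0,0,0]

```text
time_s: 4.6
tcp_pos: [0.4965, -0.1491, 0.1157]
tool_rot: [180.0, 0.1, 176.5]
wrist_force: [0.0, 0.4, 0.2]
gripper_width: 0.0
grasp_force: 0.0
```

```bash
python3 go.py .5228,-.0735,.115 .5228,-.0735,.066; python3 - <<'E'
from h import *
a=get_image("wrist")[:,:,::-1]
cv2.imwrite("pics/wrist2.png",cv2.resize(a[100:330,190:470],None,fx=2.5,fy=2.5,interpolation=cv2.INTER_CUBIC))
print((proj("wrist",[[.5181,-.1486,.074],[.5228,-.0727,.076]])-[190,100])*2.5)
E
```

```text
4.6 [ 0.4965 -0.1491  0.1157] [1.7999e+02 8.0000e-02 1.7653e+02] [0.01 0.42 0.18] 3.320723655003243e-05 [-15.   15.5  33.1 105.4  -9.6  61.8 108.2]
turn [0.0001 0.0014 0.0005]
.5228,-.0735,.115 [-0.0217  0.077   0.0007]
.5228,-.0735,.066 [-0.0216  0.077   0.0497]
[[230.73537137 413.08567845]
 [504.6824825  415.86573385]]
```

View pics/wrist2.png

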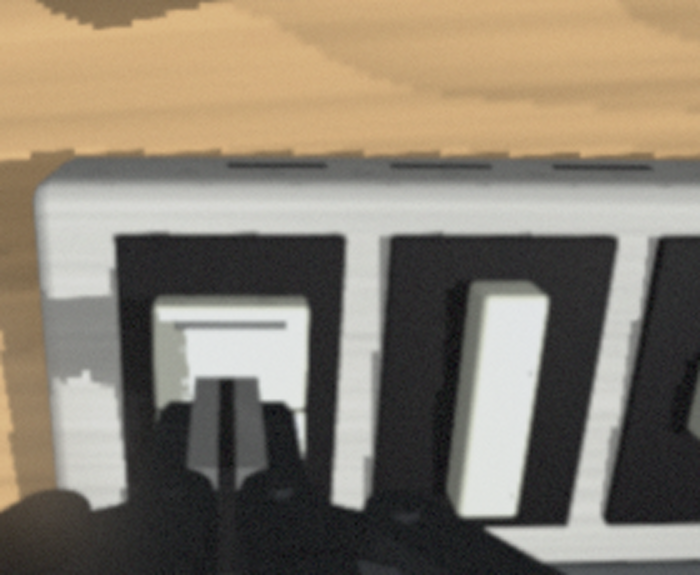

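The near half is now bright and level, so the rocker is on. The long key's top is centred at (503,406) in the crop against a prediction of (505,416), which is within 3 mm. Next is the long key.

Request:
drive_tool:
  steps: [0,-0.01,0.038,0,0,0,0,0,-0.021,0.077,0,0,0,0,0,-0.021,0.077,0,0,0,0,0,-0.021,0.077,0,0,0,0,0,-0.021,0.077,0.02,0,0,0,0,-0.021,0.077,0.035,0,0,0,0,-0.021,0.077,0.039,0,0,0,0,-0.021,0.077,0.043,0,0,0,0,-0.021,0.077,0.046,0,0,0,0,-0.021,0.077,0.048,0,0,0,0,-0.021,0.077,0.0495,0,0,0,0,-0.021,0.077,0.0495,0,0,0,0,-0.021,0.077,0.0495,0,0,0]

```text
time_s: 5.95
tcp_pos: [0.5219, -0.0743, 0.0679]
tool_rot: [180.0, 0.1, 176.5]
wrist_force: [-11.0, -0.3, 22.1]
gripper_width: -0.0003
grasp_force: 11.0
```

The tip stopped at z = 0.068 with 22 N, which is exactly the fully-in height. I'll lift, then cross above the square key.

Request:
drive_tool:
  steps: [0,0,0,-0.025,0,0,0,0,0,0,-0.047,0,0,0,0,0,0,-0.047,0,0,0,0,-0.001,0.05,-0.047,0,0,0,0,-0.001,0.1,-0.047,0,0,0,0,-0.001,0.154,-0.047,0,0,0,0,-0.001,0.154,-0.047,0,0,0,0,-0.001,0.154,-0.047,0,0,0,0,-0.001,0.154,-0.047,0,0,0]

```text
time_s: 6.85
tcp_pos: [0.532, 0.0788, 0.1125]
tool_rot: [-180.0, -0.0, 176.5]
wrist_force: [0.3, -0.5, -0.3]
gripper_width: 0.0003
grasp_force: 0.0
```

```bash
python3 go.py .5315,.079,.115 .5315,.079,.0695; python3 - <<'E'
from h import *
a=get_image("wrist")[:,:,::-1]
cv2.imwrite("pics/wrist3.png",a)
print(proj("wrist",[[.5181,-.1486,.074],[.5228,-.0727,.068],[.5275,.0031,.076],[.5322,.079,.076]]))
E
```

```text
6.85 [0.532  0.0788 0.1125] [-1.7995e+02 -1.0000e-02  1.7645e+02] [ 0.32 -0.55 -0.25] 0.0002621323389374875 [-33.6  17.5  26.1 102.5  -8.6  62.1  81.9]
turn [-0.0008 -0.0002 -0.0008]
.5315,.079,.115 [ 0.0005  0.0002 -0.0025]
.5315,.079,.0695 [0.0005 0.0002 0.043 ]
[[-40.59332101 236.0109629 ]
 [ 64.62137991 233.49389077]
 [166.39585405 238.62597352]
 [281.18759857 238.70302541]]
```

View pics/wrist3.png

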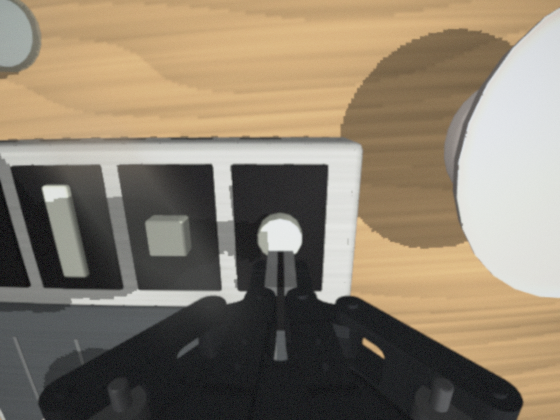

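The round button is at (280,236) against a prediction of (281,239), right under the tip. The long key is in, with its top at about (65,232), and the square key at (168,236) is untouched. I'll press the button and hold it.

Request:
drive_tool:
  steps: [0,0,0,0.02,0,0,0,0,0,0,0.032,0,0,0,0,0,0,0.037,0,0,0,0,0,0,0.04,0,0,0,0,0,0,0.042,0,0,0,0,0,0,0.0435,0,0,0,0,0,0,0.0445,0,0,0,0,0,0,0.0445,0,0,0]

```text
time_s: 7.7
tcp_pos: [0.5324, 0.0796, 0.0699]
tool_rot: [180.0, 0.0, 176.5]
wrist_force: [-6.5, -3.5, 14.5]
gripper_width: -0.0001
grasp_force: 7.2
```

The button is at its stop (z = 0.070, 14.5 N). I'll hold it for about 2 s, then lift.

Request:
drive_tool:
  steps: [0,0,0,0,0,0,0,0,0,0,0,0,0,0,0,0,0,0,0,0,0,0,0,0,0,0,0,0,0,0,0,0,0,0,0,0,0,0,0,0,0,0,0,0,0,0,0,0,0,0,0,0,0,0,0,0,0,0,0,0,0,0,0,0,0,0,0,0,0,0,0,0,0,0,0,0,0,0,0,0,0,0,0,0,0,0,0,0,0,0,0,0,0,0,0,0,0,0,0,0,0,0,0,0,0,0,0,0,0,0,0,0,0,0,0,0,0,0,0,0,0,0,0,0,0,0,0,0,0,0,0,0,0,0,0,0,0,0,0,0]

```text
time_s: 9.7
tcp_pos: [0.5324, 0.0796, 0.0699]
tool_rot: [180.0, 0.0, 176.5]
wrist_force: [-6.7, -2.8, 14.5]
gripper_width: 0.0003
grasp_force: 7.2
```

Request:
drive_tool:
  steps: [0,0,0,-0.03,0,0,0,0,0,0,-0.07,0,0,0,0,0,0,-0.11,0,0,0,0,0,0,-0.14,0,0,0,0,0,0,-0.14,0,0,0,0,0,0,-0.14,0,0,0]

```text
time_s: 10.3
tcp_pos: [0.5325, 0.0805, 0.209]
tool_rot: [179.9, 0.1, 176.5]
wrist_force: [-0.2, -0.2, -0.7]
gripper_width: 0.0
grasp_force: 0.0
```

```bash
python3 - <<'E'
from h import *
a=get_image("wrist")[:,:,::-1]; b=get_image("scene")[:,:,::-1]
b=cv2.resize(b[60:280,130:450],(560,385),interpolation=cv2.INTER_CUBIC)
cv2.imwrite("pics/end.png",cv2.resize(np.vstack([a,b]),None,fx=.74,fy=.74,interpolation=cv2.INTER_AREA))
s=sense(); print(s["time_s"],s["tcp_pos"],s["wrist_force"])
E
```

```text
10.4 [0.53144895 0.08025674 0.20721086] [0.01283198 0.53896633 0.19714169]
```

View pics/end.png

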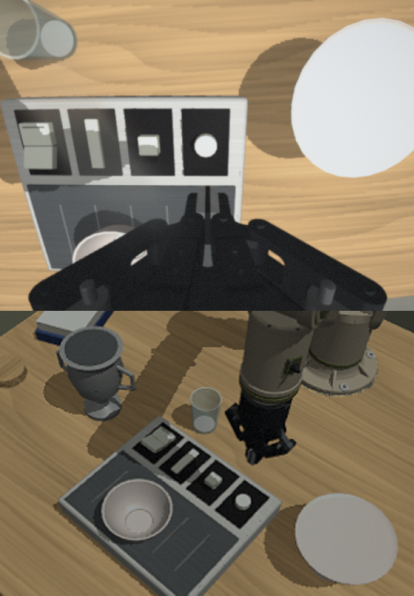

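The end picture shows the rocker tilted to on at (40,146), the long key low at (94,143), the square key still standing at (149,146) and the round button out at (205,146). The bystanders are in place and the arm is clear.

```bash
python3 -c "from cell import *; print(hand_in())"
```

```text
the job is handed in; nothing more can be done
None
```

I pressed the rocker on, pushed the long key fully in, then held the round button in for about 2 s and released it. The square key and the dishes, glass and urn looked untouched in the last pictures, the fingers are clear, and the job is handed in at about 10.4 s; the hand-in returned no verdict.

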